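# Present the marver paddle over the tile

### The arm

A 6-joint arm with a two-finger parallel gripper is mounted at the origin on the work surface; the furniture and walls round the work are solid. World frame = base frame: x ahead of the robot, y to its left, z up, the work surface at z = 0. Lengths are in m, angles in degrees, forces in N, time in s.
With the tool pointing down it reaches from about 0.375 to 0.9 m from the base axis. Payload 3.1 kg.
Tool frame: the origin (TCP) lies at the very end of the fingers, on their centre line; the grasp point (between the pads) lies 19 mm behind it; z points along the fingers, y is the line along which they close (so a half turn about z gives the same grasp; the last joint's range is limited). The gripper opens to 87 mm and grips with 3 to 60 N. Pads are 19 mm wide; open, the fingers measure 117 mm over their backs; the gripper's body (75 mm by 190 mm) begins 51 mm behind the grasp point.
Start: joints at [65.289, 30.224, 82.088, -0, 67.689, -10.227], TCP at [0.156, 0.605, 0.223] pointing down, gripper open.
Joint ranges: [-176.69, 176.69], [-43.24, 126.21], [12.49, 139.97], [-82, 262], [0, 151.66], [-163.58, 163.58]. Speed limits (degrees/s): [159.86, 159.86, 180, 180, 180, 180].

### API

Orientations are given as a 3x3 rotation matrix whose columns are the frame's x, y, z axes.
In Python, from rig import bot, imaging gives the robot as it stands.
- The arm moves only by the tool drive_tool, never from a script. Its argument "deltas" is text: rows parted by semicolons, each of 5 numbers parted by spaces: the finger opening in mm, from 0 to 87, then the shift along the world's x, y, z in mm, then the turn about the world's z in rad. In form: jaw dx dy dz twist; .... A call has 1 to 12 rows; each row is the pose to reach, as a shift and turn from the pose commanded when the call began; what a row does not reach only later rows make up. A row lasts 1/10 s, in which the tool goes at most 50 mm and 8.59 degrees, less where a joint would pass 70% of its speed; a pose out of reach is approached as far as the arm can. A call with a gripper value outside its range is refused whole. The fingers move at their own pace and stop on an object; the grip force is fixed at half the most. Time passes only in rows, so rows that repeat a pose let the fingers close. It gives the time, the measured TCP pose, the force, the opening and the grip force at its end, in the units of the state.
- bot.read_state(): the state, without advancing time (a new reading comes with each control period).
- imaging.capture(name): name is "scene" or "side" or "wrist"; returns the picture (384x512x3 uint8, red, green, blue); there is no depth.
- imaging.camera_model(name): a dict with "fx", "fy", "cx", "cy" (pixels), "dist" ([k1, k2, p1, p2, k3] as OpenCV has them; the pictures are not rectified), "T" (4x4, takes a point from camera to world coordinates). Camera axes: x right, y down, z forward; pixel columns grow to the right and rows downward; lengths in m; the calibration is good to about 2 mm. A picture is of the moment at which its call begins: read the wrist's pose just before it. camera_model takes no time and is no camera call; for the wrist camera it gives the pose at the moment of the call.
- bot.hand_in(): hands the job in; it is judged then, once.
The state is a dict: "time_s": time; "joint_positions": joint angles; "qvel": joint speeds; "tau": joint torques, N m; "position": TCP position; "tcp_rot": TCP orientation; "force": force on the tool from outside, world axes, zero at the start; "moment": the same for the moment, N m; "opening": opening from 0.0 (shut) to 1.0 (fully open); "grasp_force": force on a finger pad.
Only numpy, scipy, OpenCV 4.12 (cv2) and the standard library are available. Lean on these libraries where they do the work, as an engineer would, in place of code of your own. Each camera call takes 0.05 s, during which the arm holds its last target. There are 200 camera calls.

### The job

Take the graphite paddle by its wooden handle, draw it out of its leaning stand and turn it level, with the broad black blade flat, so that a bead can be rolled on it. Finish while holding it still with the blade centred over the grey tile, about 18 cm above the table: do not put it down or let go. Leave the tile, the wooden bar in the other stand, the small jar and the brass ridge where they are.

Things in the scene. Friction and masses are not known exactly. Their poses are not given: they have to be found in the camera images.
- paddle: Marver paddle, 226 mm long, 110 to 210 g: flat black graphite blade 48 x 75 x 10 mm (y -113 to -38 mm), thin neck 6 mm thick (y -38 to 10), round wooden handle of 20 mm diameter (y 10 to 113). y: from blade to handle; z: square to the blade's broad faces. Origin 10 mm below mid-length of the centre line, which is at z = 10 mm. Starts in the wide stand, handle leaning up.
- paddle_blade (a point): Centre of the paddle's graphite blade (paddle frame 0, -75, 10 mm), turns with the paddle.
- paddle_grip (a point): Point on the centre line of the wooden handle, 20 mm from its lower end (paddle frame 0, 30, 10 mm): the handle's gripping point nearest the centre of mass (centre of mass is about 41 mm from it towards the blade).
- stand_wide: Plywood stand fixed to the table, base 100 x 60 x 8 mm, with a leaning pocket (60 mm wide outside, 52 x 13 mm inside, 68 mm deep, top edge 73 mm above the table) that holds the paddle's blade loosely. Origin: middle of the underside; z up. The pocket's axis rises towards +x, away from the robot, 40 degrees above level. May be the left or the right stand.
- stand_wide_mouth (a point): Centre of the mouth of the wide stand's pocket (10 mm towards +x of the stand's origin, 65 mm above the table).
- stand_narrow: The other plywood stand, fixed, same base and lean, with a narrower pocket (28 mm wide outside) that holds the wooden bar. Origin as for the wide stand. Leave it alone.
- wood_bar: Plain wooden bar 16 x 130 x 14 mm leaning in the narrow stand, its upper end about 110 mm above the table. Origin: centre of its underside, y along the bar. Must stay in its stand.
- tile: Plain grey square tile 118 x 118 x 8 mm lying loose on the table nearer the robot than the stands. Origin: centre of its underside; z up. Must not be moved.
- frit_jar: Small screw-lid jar, 45 mm across, 62 mm tall, beyond the stands. Origin: centre of its underside. Must not be moved.
- brass_ridge: Brass roof-shaped ridge block 50 x 48 x 30 mm, beyond the stands. Origin: centre of its underside. Must not be moved.

How it is judged:
By the outcome, as a careful person would: the job done as asked, in the order asked, and still so for the second after the job is handed in, while the arm keeps its last pose, push and grip.
It also fails if it takes over 45 s, if anything falls off the work surface, if the arm or the gripper's body presses on something with over 40 N, if the wrist force passes 120 N, or if a joint passes its speed limit or range.

## Working session

There is one attempt and no reset: what is moved stays moved. The work goes in short steps, Python scripts to look and compute and a tool call to move; the robot and the scene stay as the last step left them, time stands still between calls to the robot, and variables do not carry over. Pictures are saved under pics/ and viewed, at most 10 in all, crops included, and the job is handed in when it is done.

Besides the shell and the picture viewer there is one more tool, called after "Emit:" as name(argument=value, ...) on one line, values as JSON. drive_tool: Moves the arm, as the interface text tells. Its arguments: {"type":"object","properties":{"deltas":{"type":"string"}},"required":["deltas"]}

```bash
mkdir -p pics; ls; python3 - <<'E'
from rig import bot, imaging
import cv2
for n in ("scene","side"):
    cv2.imwrite(f"pics/{n}0.png",cv2.resize(imaging.capture(n)[:,:,::-1],(800,600)))
    m=imaging.camera_model(n); print(n,m["fx"],m["cx"],m["cy"],m["dist"],m["T"].round(3).tolist() if hasattr(m["T"],"round") else m["T"])
s=bot.read_state();print(s["position"],s["tcp_rot"],s["time_s"])
E
```

```text
pics
scene 370.7399377335194 256.8252265111674 190.0093489887803 [-0.01298436  0.          0.          0.          0.        ] [[-0.565, -0.407, 0.718, -0.08], [-0.825, 0.275, -0.494, 0.568], [0.003, -0.871, -0.491, 0.505], [0.0, 0.0, 0.0, 1.0]]
side 473.2927606716628 260.63097316753925 188.93068001442532 [-0.14871605  0.          0.          0.          0.        ] [[-0.98, -0.117, 0.164, 0.396], [-0.201, 0.536, -0.82, 0.884], [0.008, -0.836, -0.549, 0.578], [0.0, 0.0, 0.0, 1.0]]
[0.15602019 0.6045356  0.22168301] [[-9.68220868e-01  2.50095433e-01 -7.90301442e-04]
 [ 2.50096474e-01  9.68219302e-01 -1.77090177e-03]
 [ 3.22290665e-04 -1.91227565e-03 -9.99998120e-01]] 0.1
```

View pics/scene0.png

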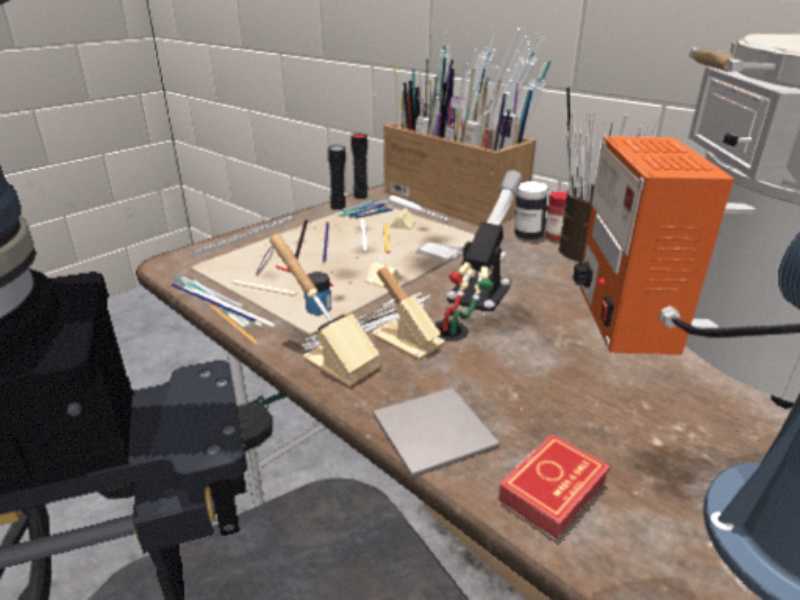

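View pics/side0.png

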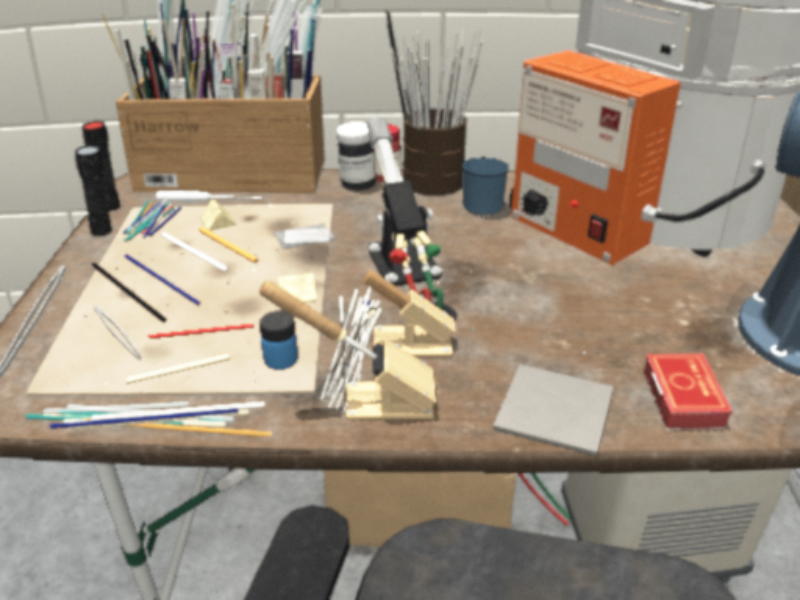

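The wide stand with the paddle is the left one. In the side view the handle runs (266,289)–(345,336) and the tile corners are (518,367), (612,385), (600,450), (496,428). In the scene view the handle runs (275,240)–(315,293). The jar is just under the handle.

```bash
cat > h.py <<'E'
from rig import imaging
import cv2, numpy as np
def ray(n,p,s=1.5625):
    m=imaging.camera_model(n); K=np.array([[m["fx"],0,m["cx"]],[0,m["fy"],m["cy"]],[0,0,1]])
    q=cv2.undistortPoints(np.array([[np.array(p,float)/s]]),K,np.array(m["dist"]))[0,0]
    T=np.array(m["T"]); d=T[:3,:3]@[*q,1]; return T[:3,3],d/np.linalg.norm(d)
def plane(n,p,z,s=1.5625):
    o,d=ray(n,p,s); return o+d*(z-o[2])/d[2]
def tri(p1,p2,n1="scene",n2="side"):
    A=np.zeros((3,3));b=np.zeros(3);R=[ray(n1,p1),ray(n2,p2)]
    for o,d in R: P=np.eye(3)-np.outer(d,d);A+=P;b+=P@o
    x=np.linalg.solve(A,b); return x,[round(1e3*np.linalg.norm(np.cross(x-o,d)),1) for o,d in R]
E
python3 - <<'E'
from h import *
np.set_printoptions(precision=4,suppress=True)
print("top",tri((275,240),(266,289))); print("low",tri((317,295),(345,336)))
for n,c in (("scene",[(447,390),(497,440),(415,472),(375,412)]),("side",[(518,367),(612,385),(600,450),(496,428)])):
    P=np.array([plane(n,p,.008) for p in c]); print(n,P[:,:2],P.mean(0))
print("stand front top edge side", plane("side",(436,374),.03), "base corners",plane("side",(347,415),.0),plane("scene",(349,384),.0))
print("jar",tri((318,277),(279,322)),"bar top",tri((383,270),(370,277)),"ridge",plane("side",(297,290),.015))
E
```

```text
top (array([0.6673, 0.2789, 0.1602]), [np.float64(0.2), np.float64(0.2)])
low (array([0.5909, 0.2547, 0.0948]), [np.float64(1.0), np.float64(1.0)])
scene [[0.3987 0.1625]
 [0.2886 0.1721]
 [0.3027 0.2846]
 [0.4155 0.2675]] [0.3514 0.2217 0.008 ]
side [[0.4002 0.1609]
 [0.2854 0.1726]
 [0.3007 0.2868]
 [0.4155 0.2744]] [0.3505 0.2237 0.008 ]
stand front top edge side [0.493  0.2216 0.03  ] base corners [0.5854 0.2799 0.    ] [0.494  0.2613 0.    ]
jar (array([0.6883, 0.2055, 0.0664]), [np.float64(2.4), np.float64(2.4)]) bar top (array([0.5907, 0.1413, 0.1029]), [np.float64(1.4), np.float64(1.4)]) ridge [0.7177 0.0625 0.015 ]
```

Emit:
drive_tool(deltas="50 0 0 20 0.56; 50 450 -345 20 0.56; 50 450 -345 20 0.56; 50 450 -345 20 0.56; 50 450 -345 20 0.56; 50 450 -345 20 0.56; 50 450 -345 20 0.56; 50 450 -345 20 0.56; 50 450 -345 20 0.56; 50 450 -345 20 0.56; 50 450 -345 20 0.56; 50 450 -345 20 0.56")

```text
time_s: 1.3
position: [0.5896, 0.2722, 0.242]
tcp_rot: [[-0.953, -0.302, -0.001], [-0.302, 0.953, -0.0], [0.001, 0.0, -1.0]]
force: [0.7, 1.0, -1.0]
opening: 0.575
grasp_force: 0.0
```

Emit:
drive_tool(deltas="50 0 0 0 0; 50 0 0 0 0; 50 0 0 0 0")

```text
time_s: 1.6
position: [0.5871, 0.2743, 0.242]
tcp_rot: [[-0.953, -0.303, -0.002], [-0.303, 0.953, -0.0], [0.002, 0.001, -1.0]]
force: [-0.0, 0.8, -0.9]
opening: 0.575
grasp_force: 0.0
```

```bash
python3 - <<'E'
from h import *
from rig import bot
s=bot.read_state();m=imaging.camera_model("wrist")
print(s["position"],s["tcp_rot"],np.array(m["T"]).round(4).tolist(),m["fx"],m["cx"],m["cy"],m["dist"])
cv2.imwrite("pics/w1.png",cv2.resize(imaging.capture("wrist")[:,:,::-1],(800,600)))
E
```

```text
[0.58711602 0.27427152 0.24195999] [[-9.53008062e-01 -3.02937098e-01 -2.17902303e-03]
 [-3.02937693e-01  9.53010362e-01 -5.96013396e-05]
 [ 2.09468699e-03  6.03307652e-04 -9.99997624e-01]] [[-0.3017, 0.9222, 0.2418, 0.5203], [0.9534, 0.2915, 0.078, 0.2533], [0.0015, 0.254, -0.9672, 0.4033], [0.0, 0.0, 0.0, 1.0]] 274.2138977704473 256.20509269022324 191.72360055186272 [0.00060171 0.         0.         0.         0.        ]
```

View pics/w1.png

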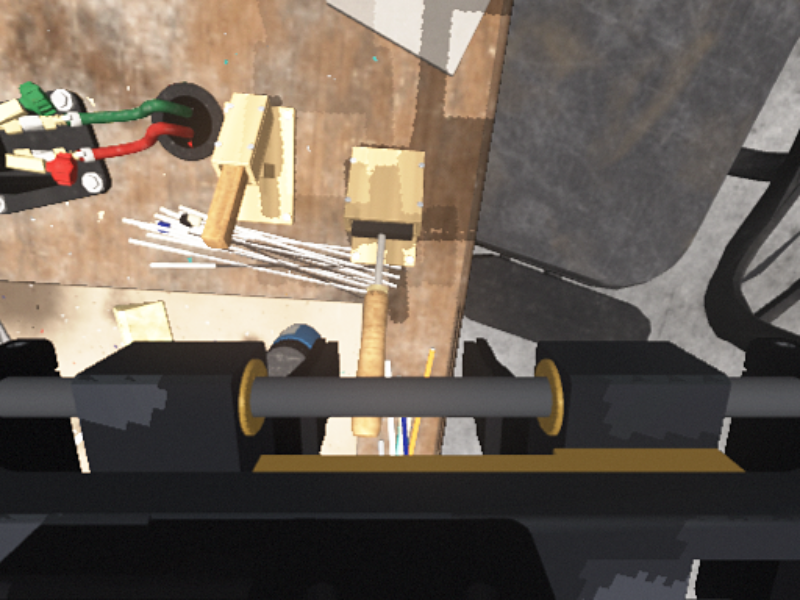

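The wrist view shows the handle's lower end at (376,287), its upper end at (367,432) and the mouth's upper edge from (352,221) to (413,222). The fingers are about 50 px off to the handle's side.

```bash
python3 - <<'E'
from h import *
np.set_printoptions(precision=4,suppress=True)
print("low w/scene",tri((376,287),(317,295),"wrist","scene"),"w/side",tri((376,287),(345,336),"wrist","side"))
print("top w/side",tri((367,432),(266,289),"wrist","side"), plane("wrist",(367,432),.162))
for p in((347,218),(424,218)):print("edge",plane("wrist",p,.073))
for p in((376,287),(380,240)):print(plane("wrist",p,.096),plane("wrist",p,.07))
E
```

```text
low w/scene (array([0.5921, 0.2564, 0.096 ]), [np.float64(2.5), np.float64(2.5)]) w/side (array([0.5915, 0.2583, 0.0966]), [np.float64(1.7), np.float64(1.7)])
top w/side (array([0.6685, 0.2793, 0.161 ]), [np.float64(1.6), np.float64(1.6)]) [0.6698 0.2793 0.162 ]
edge [0.554  0.2224 0.073 ]
edge [0.5363 0.2781 0.073 ]
[0.5934 0.2585 0.096 ] [0.5996 0.259  0.07  ]
[0.5594 0.2513 0.096 ] [0.5628 0.2511 0.07  ]
```

Emit:
drive_tool(deltas="50 20 -12 0 0; 50 20 -12 -40 0; 50 20 -12 -80 0; 50 20 -12 -115 0; 50 20 -12 -135 0; 50 20 -12 -146 0; 50 20 -12 -146 0; 50 20 -12 -146 0")

```text
time_s: 2.45
position: [0.6088, 0.2627, 0.0977]
tcp_rot: [[-0.953, -0.304, 0.002], [-0.304, 0.953, 0.0], [-0.002, -0.0, -1.0]]
force: [-0.4, -0.0, -1.0]
opening: 0.572
grasp_force: 0.0
```

```bash
python3 - <<'E'
from h import *
cv2.imwrite("pics/s2.png",cv2.resize(imaging.capture("side")[100:260,120:334,::-1],(800,600)))
E
```

```text
(no output)
```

View pics/s2.png

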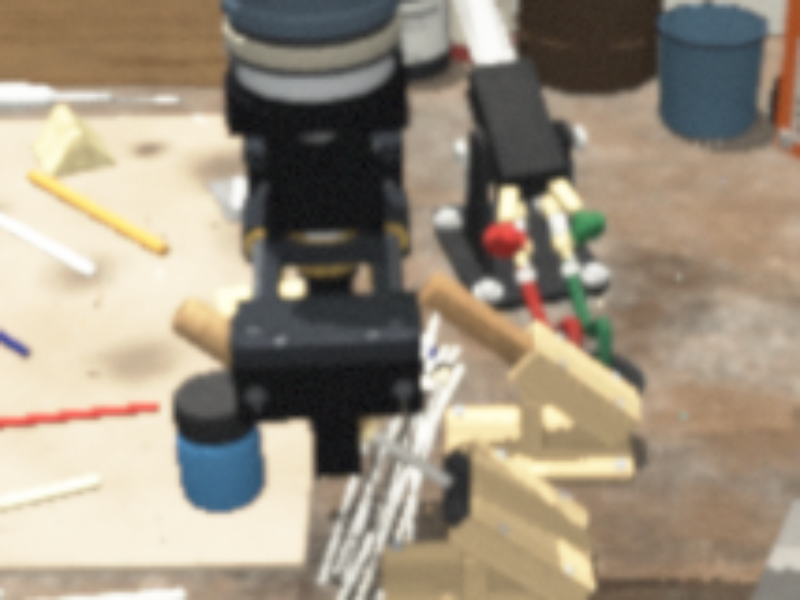

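The fingers straddle the lower part of the handle, with the near fingertip at (335,440) and the neck showing at (410,455). The body clears the handle's top, so I'll close.

Emit:
drive_tool(deltas="15 0 0 0 0; 10 0 0 0 0; 0 0 0 0 0; 0 0 0 0 0; 0 0 0 0 0; 0 0 0 0 0; 0 0 0 0 0; 0 0 0 0 0")

```text
time_s: 3.3
position: [0.6087, 0.2624, 0.0968]
tcp_rot: [[-0.953, -0.302, 0.001], [-0.302, 0.953, 0.001], [-0.001, 0.001, -1.0]]
force: [-0.5, 2.1, 1.2]
opening: 0.224
grasp_force: 29.6
```

Emit:
drive_tool(deltas="0 4 1 4 0; 0 11 3 10 0; 0 18 6 16 0; 0 26 8 22 0; 0 33 10 29 0; 0 41 13 35 0; 0 48 15 42 0; 0 55 17 48 0; 0 62 19 55 0; 0 70 22 62 0; 0 74 23 66 0; 0 74 23 66 0")

```text
time_s: 4.5
position: [0.6838, 0.285, 0.1635]
tcp_rot: [[-0.953, -0.302, 0.002], [-0.302, 0.953, 0.0], [-0.003, -0.0, -1.0]]
force: [0.2, 0.4, -2.3]
opening: 0.222
grasp_force: 29.5
```

Emit:
drive_tool(deltas="0 0 0 20 0; 0 0 0 20 0; 0 0 0 20 0")

```text
time_s: 4.8
position: [0.6824, 0.2847, 0.1827]
tcp_rot: [[-0.953, -0.302, 0.001], [-0.302, 0.953, 0.0], [-0.001, -0.0, -1.0]]
force: [-1.1, 0.1, -1.8]
opening: 0.224
grasp_force: 29.5
```

```bash
python3 - <<'E'
from h import *
cv2.imwrite("pics/s3.png",cv2.resize(imaging.capture("side")[60:300,100:420,::-1],(800,600)))
E
```

```text
(no output)
```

View pics/s3.png

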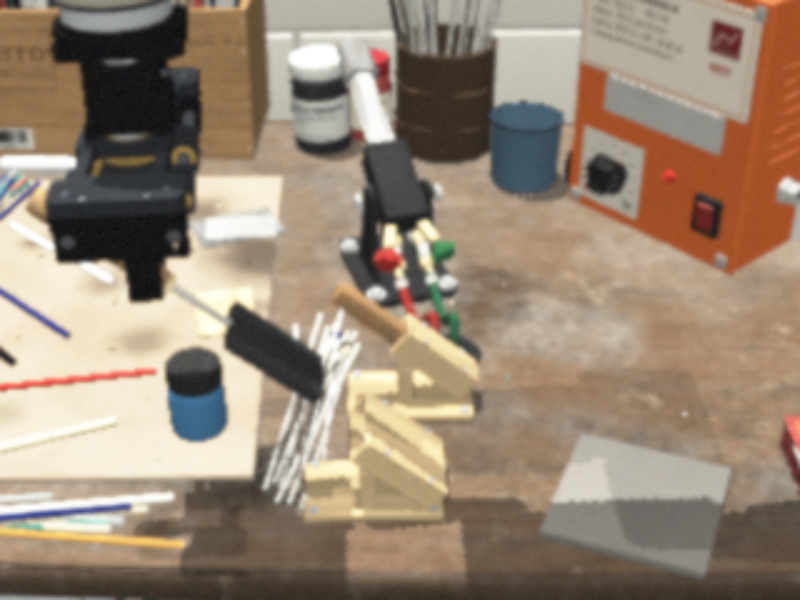

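Emit:
drive_tool(deltas="0 -30 -10 0 0; 0 -65 -21 0 0; 0 -65 -21 -20 0; 0 -65 -21 -40 0; 0 -65 -21 -48 0; 0 -65 -21 -55 0; 0 -60 -19 -62 0; 0 -54 -17 -69 0; 0 -54 -17 -69 0")

```text
time_s: 5.75
position: [0.6284, 0.2681, 0.1125]
tcp_rot: [[-0.953, -0.302, -0.002], [-0.302, 0.953, 0.0], [0.002, 0.001, -1.0]]
force: [-2.7, 0.5, -0.5]
opening: 0.224
grasp_force: 30.0
```

Emit:
drive_tool(deltas="0 4 1 -8 0; 0 7 2 -15 0; 0 10 3 -23 0; 0 12 4 -32 0; 0 14 5 -40 0; 0 15 5 -49 0; 0 15 5 -49 0; 0 15 5 -49 0")

```text
time_s: 6.55
position: [0.6437, 0.2726, 0.0642]
tcp_rot: [[-0.953, -0.303, 0.0], [-0.303, 0.953, -0.0], [-0.0, -0.0, -1.0]]
force: [0.7, 0.0, 0.1]
opening: 0.218
grasp_force: 30.0
```

```bash
python3 - <<'E'
from h import *
cv2.imwrite("pics/s4.png",cv2.resize(imaging.capture("side")[100:300,160:427,::-1],(800,600)))
E
```

```text
(no output)
```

View pics/s4.png

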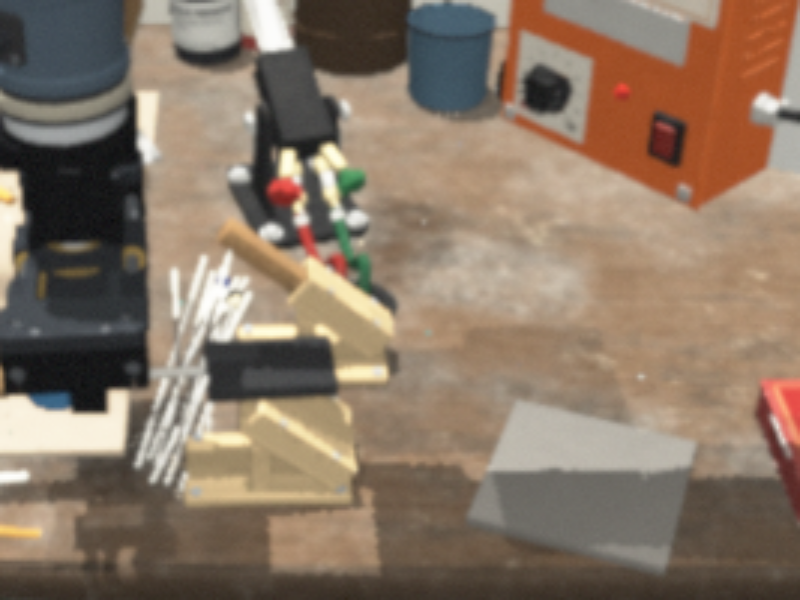

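The blade now lies flat over the stand's top edge at (270,365) and looks level. I'll lift clear and measure the residual tilt.

Emit:
drive_tool(deltas="0 0 0 20 0; 0 0 0 60 0; 0 0 0 100 0; 0 0 0 126 0; 0 0 0 126 0; 0 0 0 126 0")

```text
time_s: 7.2
position: [0.6429, 0.2726, 0.1905]
tcp_rot: [[-0.953, -0.303, -0.0], [-0.303, 0.953, -0.0], [0.0, -0.0, -1.0]]
force: [-0.2, -0.3, -1.5]
opening: 0.22
grasp_force: 30.0
```

```bash
python3 - <<'E'
from h import *
a=cv2.resize(imaging.capture("side")[50:275,160:360,::-1],(400,450),interpolation=cv2.INTER_CUBIC)
b=cv2.resize(imaging.capture("scene")[60:285,100:300,::-1],(400,450),interpolation=cv2.INTER_CUBIC)
cv2.imwrite("pics/s5.png",np.hstack([a,b]))
E
```

```text
(no output)
```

View pics/s5.png

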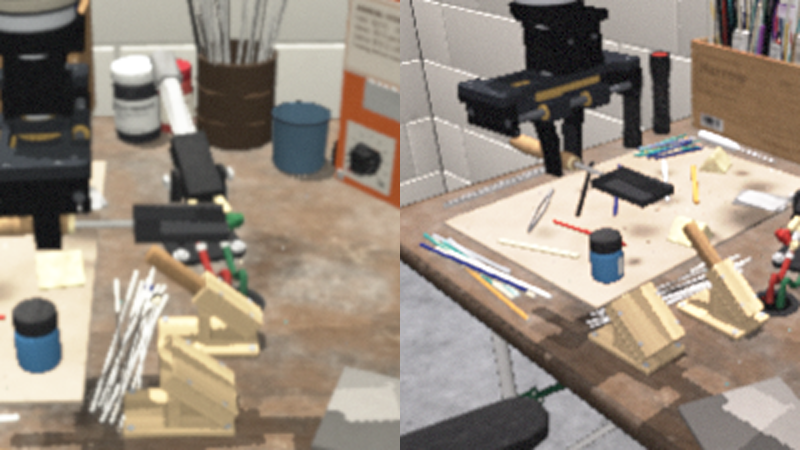

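Emit:
drive_tool(deltas="0 -20 -2 0 0; 0 -50 -5 0 0; 0 -80 -8 0 0; 0 -110 -10 0 0; 0 -140 -13 0 0; 0 -165 -16 -8 0; 0 -180 -17 -16 0; 0 -189 -18 -24 0; 0 -189 -18 -24 0; 0 -189 -18 -24 0; 0 -189 -18 -24 0")

```text
time_s: 8.4
position: [0.4561, 0.255, 0.1666]
tcp_rot: [[-0.953, -0.302, 0.002], [-0.302, 0.953, 0.0], [-0.002, -0.0, -1.0]]
force: [0.5, -0.7, -1.1]
opening: 0.22
grasp_force: 30.0
```

```bash
python3 - <<'E'
from h import *
a=imaging.capture("side");b=imaging.capture("scene");np.save("a.npy",a);np.save("b.npy",b)
P=np.array([.351,.2227,.18])
o=[]
for n,i in(("side",a),("scene",b)):
    m=imaging.camera_model(n);T=np.linalg.inv(np.array(m["T"]));K=np.array([[m["fx"],0,m["cx"]],[0,m["fy"],m["cy"]],[0,0,1]])
    uv=cv2.projectPoints(P[None],cv2.Rodrigues(T[:3,:3])[0],T[:3,3],K,np.array(m["dist"]))[0].ravel();x,y=np.clip(uv.astype(int)-[75,75],0,[512-150,384-150]);print(n,uv,x,y)
    o.append(cv2.resize(i[y:y+150,x:x+150,::-1],(400,400),interpolation=cv2.INTER_CUBIC))
cv2.imwrite("pics/s6.png",np.hstack(o))
E
```

```text
side [368.84010604 178.6488148 ] 293 103
scene [280.02577653 197.41138698] 205 122
```

View pics/s6.png

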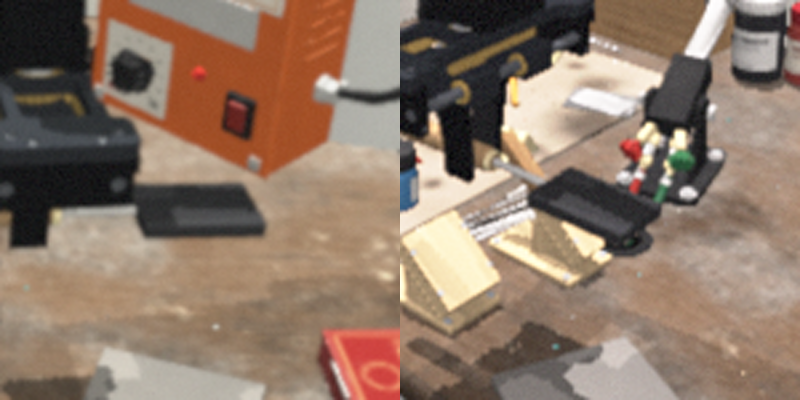

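Side crop, blade top-face corners: neck (136,186) and (145,229), tip (246,185) and (266,226). Scene crop: neck (168,169) and (130,190), tip (260,204) and (226,228). I'll fit the blade's pose to these.

```bash
python3 - <<'E'
from h import *
from scipy.optimize import least_squares
from scipy.spatial.transform import Rotation as Ro
s=150/400
px={"side":np.array([(136,186),(145,229),(266,226),(246,185)])*s+[293,103],
"scene":np.array([(168,169),(130,190),(226,228),(260,204)])*s+[205,122]}
# order: neck far(-y), neck near(+y), tip near, tip far ; local x=toward handle, y=left
L=np.array([(37.5,-24,5),(37.5,24,5),(-37.5,24,5),(-37.5,-24,5)])/1e3
def f(p):
    X=Ro.from_euler("ZYX",p[3:]).apply(L)+p[:3];r=[]
    for n in px:
        m=imaging.camera_model(n);T=np.linalg.inv(np.array(m["T"]));K=np.array([[m["fx"],0,m["cx"]],[0,m["fy"],m["cy"]],[0,0,1]])
        r.append(cv2.projectPoints(X,cv2.Rodrigues(T[:3,:3])[0],T[:3,3],K,np.array(m["dist"]))[0][:,0]-px[n])
    return np.ravel(r)
q=least_squares(f,[.351,.223,.18,.3,0,0])
print(q.x[:3],np.degrees(q.x[3:]),f(q.x).round(1),np.degrees(np.sqrt(np.diag(np.linalg.inv(q.jac.T@q.jac)))[3:]))
E
```

```text
[0.35363185 0.22551409 0.17538189] [16.41674901 -0.59401029  2.772616  ] [-3.1 -0.2  0.7 -1.5  1.6 -1.8 -0.3 -1.   1.1  0.2 -1.4  1.4 -2.   2.3
  1.3  0.9] [1.16915956 1.19624716 1.59122239]
```

The blade fits as level within about 1–3°, and its centre is within 3 mm of the target in x and y. I'll make a small correction, hold it there and hand in.

Emit:
drive_tool(deltas="0 -2 -2 3 0; 0 -3 -2 3 0; 0 -3 -2 3 0; 0 -3 -2 3 0; 0 -3 -2 3 0; 0 -3 -2 3 0; 0 -3 -2 3 0; 0 -3 -2 3 0; 0 -3 -2 3 0; 0 -3 -2 3 0")

```text
time_s: 9.5
position: [0.4515, 0.2528, 0.1695]
tcp_rot: [[-0.953, -0.302, 0.0], [-0.302, 0.953, -0.0], [-0.0, -0.0, -1.0]]
force: [-0.3, -0.0, -2.6]
opening: 0.217
grasp_force: 30.0
```

```bash
python3 - <<'E'
from h import *
a0=np.load("a.npy").astype(int);a=imaging.capture("side").astype(int)
print(abs(a-a0)[103:220,293:430].mean())
cv2.imwrite("pics/s7.png",cv2.resize(a.astype(np.uint8)[60:285,200:500,::-1],(800,600),interpolation=cv2.INTER_CUBIC))
E
```

```text
8.63859255100131
```

View pics/s7.png

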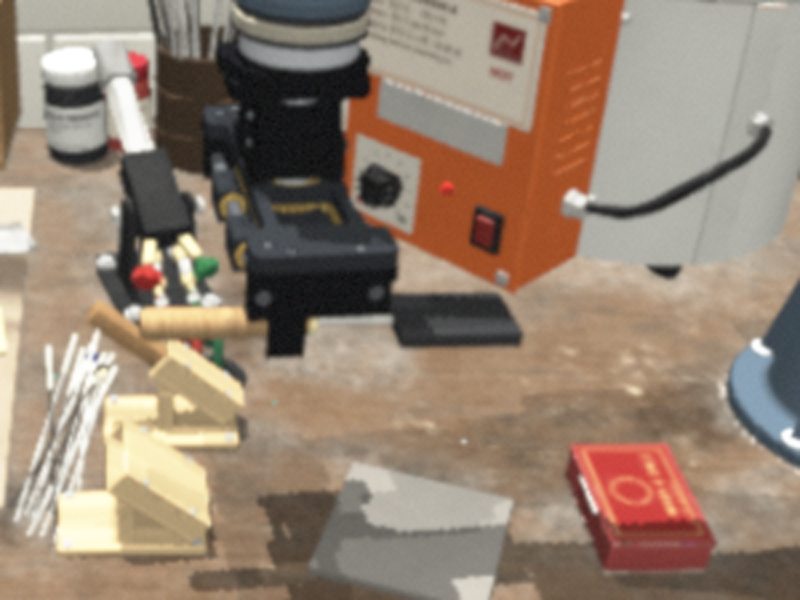

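The handle at (190,320) and the blade at (455,320) lie in one level line. The tile and the bar are undisturbed, so I'm handing in.

```bash
python3 -c "
from rig import bot
print(bot.hand_in())"
```

```text
the job is handed in; nothing more can be done
None
```

The paddle is out of its stand and held level to within about 3°, its blade centred over the grey tile about 18 cm above the table; the job was handed in at about 9.5 s, and the result isn't known yet.

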